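# Swing the spotlight onto the yellow vase and switch it on

### The arm

A 7-joint arm with a two-finger parallel gripper is mounted at the origin on the work surface. World frame = base frame: x ahead of the robot, y to its left, z up, the work surface at z = 0. Lengths are in m, angles in rad, forces in N, time in s.
With the tool pointing down it reaches from about 0.4 to 0.85 m from the base axis. Payload 4.5 kg.
Tool frame: the origin (TCP) lies on the centre line of the jaws, within the pads' length; the fingertips stand r.tip_extent ahead of it and the grasp point (between the pads) is the TCP (r.tip_extent is the distance from the TCP to the fingertips, in m); z points along the fingers, y is the line along which they close (so a half turn about z gives the same grasp; the last joint's range is limited). The gripper opens to 88 mm and grips with 3 to 60 N. Pads are 18 mm wide; open, the fingers measure 123 mm over their backs; the gripper's body (75 mm by 187 mm) begins 45 mm behind the grasp point.
Start: joints at [0.034, 0.689, -0.195, 1.565, 0.157, 0.902, -0.215], TCP at [0.625, 0, 0.258] pointing down, gripper open.
Joint ranges: [-3.01, 3.01], [-0.46, 2.08], [-1.47, 1.51], [0.13, 2.56], [-1, 4.14], [0.04, 2.09], [-2.66, 2.66]. Speed limits (rad/s): [2.57, 2.57, 3.14, 3.14, 3.14, 3.14, 3.14].

### API

Orientations are given as a unit quaternion [x, y, z, w].
In Python, from plant import sensors, vision, finish_job, r gives the robot as it stands. The module is installed in compiled form; this text tells all that it offers.
- The arm moves only by the tool step_arm, never from a script. Its argument "steps" is a list of rows, each a list of 2 entries, a list of its own where there are three numbers: the shift along the tool's x, y, z in cm, then the turn, a rotation vector about the tool's x, y, z in degrees. A call has 1 to 12 rows; each row shifts and turns the commanded pose from where the row before left it, along the tool's axes as they then stand; what a row does not reach is not made up. A row lasts 1/8 s, in which the tool goes at most 62.5 mm and 10.7 degrees, less where a joint would pass 70% of its speed; a pose out of reach is approached as far as the arm can. A call with a gripper value outside its range is refused whole. "claw" is the opening, from -1 (shut) to 1 (fully open), set as the call begins (left out, the last holds). The fingers move at their own pace and stop on an object; "grip_force" is the grip in N (left out, the last holds). Time passes only in rows, so rows that do not move let the fingers close. It gives the time, the measured TCP pose, the force, the opening and the grip force at its end, in the units of the state.
- sensors.get_state(): the state, without advancing time (a new reading comes with each control period).
- vision.snapshot(name): name is "scene" or "side" or "wrist"; returns a dict with "img" (420x560x3 uint8, red, green, blue), "fx", "fy", "cx", "cy" (pixels), "position" and "rotation" of the camera in the world. Camera axes: x right, y down, z forward; pixel columns grow to the right and rows downward; lengths in m; the calibration is good to about 2 mm. A picture is of the moment at which its call begins. There is no depth.
- finish_job(): hands the job in; it is judged then, once.
The state is a dict: "clock": time; "q": joint angles; "qd": joint speeds; "joint_torque": joint torques, N m; "tool_pos": TCP position; "eef_rot": TCP orientation; "contact_force": force on the tool from outside, world axes, zero at the start; "moment": the same for the moment, N m; "opening": opening from 0.0 (shut) to 1.0 (fully open); "finger_force": force on a finger pad.
Only numpy, scipy, OpenCV 4.12 (cv2) and the standard library are available. Lean on these libraries where they do the work, as an engineer would, in place of code of your own. Each camera call takes 0.05 s, during which the arm holds its last target. There are 200 camera calls.

### The job

The yellow vase is about to be photographed. Push the red arm of the spotlight round gently with a fingertip, without pinching it, until the arm points straight at the middle of the yellow vase. Only then press the green switch button all the way down and let it come back up, leaving the arm aimed and everything else on the table where it stands.

Things in the scene. Friction and masses are not known exactly. Their poses are not given: they have to be found in the camera images.
- spot_arm (a joint): Swing of the spotlight's arm about the vertical post, rad; 0 = straight away from the robot side of its base (the +x axis of lamp), positive = counter-clockwise from above; stops at -1.5 and 1.5. A stiff friction swivel: about 0.12 N m to turn (1.2 N at 100 mm from the post) plus 0.12 N m per rad/s; it stays where it is left.
- spot_pivot (a point): Point on the swivel axis at the middle height of the red arm, 165 mm above the table. Its x axis runs outward along the arm, z up; it turns with the arm. The spotlight points straight along this x axis (seen from above). A dark hub of 16 mm radius, 22 mm high, surrounds it.
- spot_push (a point): Middle of the red arm's section, 100 mm out from the pivot: a good place to push from either side. The arm is a level red bar, 14 mm wide and 18 mm high (156 to 174 mm above the table), bare from 16 to 140 mm out from the pivot.
- spot_head (a point): Centre of the black spot head at the arm's end, 185 mm out from the pivot: a cylinder 54 mm across and 80 mm long, pointing outward along the arm and 40 degrees down; it reaches from 110 to 205 mm above the table and from 135 to 235 mm out from the pivot.
- lamp: Fixed black round base of the spotlight, 110 mm across and 16 mm high, with a post 18 mm across on its middle carrying the arm. Origin: centre of its underside, on the table. Its x axis is the arm's zero direction.
- vase: Yellow glazed vase, round, solid, 85 mm high, 74 mm across at its widest (30 mm up), narrow neck; the thing to be lit. Origin: centre of its underside, on its axis. It stands beyond the arm's end, 250 to 375 mm from the post, left or right of the lamp; top below the spot head.
- switch (a joint): Travel of the green button, m: 0 = up, 0.006 = fully down; springs back up when released. Fully down takes 4 N.
- switch_top (a point): Centre of the top face of the green round button (36 mm across), 22 mm above the table when up; it moves down with the button. White round housing, 52 mm across, 12 mm high, fixed on the table. Press straight down. It is a wireless switch to the left or right of the lamp.
- mug: White ceramic mug, 85 mm high, 76 mm across, with a handle; bystander. Origin: centre of its underside.
- phone: Black phone lying flat, 72 x 148 x 9 mm (x, y, z); bystander. Origin: centre of its underside.
- case: Small grey earphone case, 50 x 62 x 26 mm; bystander. Origin: centre of its underside.
Mind the look-alikes: they are no part of the job. Leave any purple look-alike of the part that bears switch alone.

How it is judged:
By the outcome, as a careful person would: the job done as asked, in the order asked, and still so for the second after the job is handed in, with the robot touching nothing.
It also fails if it takes over 50 s, if anything falls off the work surface, if the arm or the gripper's body presses on something with over 40 N, if the wrist force passes 120 N, or if a joint passes its speed limit or range.

## Working session

There is one attempt and no reset: what is moved stays moved. The work goes in short steps, Python scripts to look and compute and a tool call to move; the robot and the scene stay as the last step left them, time stands still between calls to the robot, and variables do not carry over. Pictures are saved under pics/ and viewed, at most 10 in all, crops included, and the job is handed in when it is done.

Besides the shell and the picture viewer there is one more tool, called after "Call:" as a command line: name --argument value ..., lists and objects as JSON in quotes. step_arm: Moves the arm, as the interface text tells. Its arguments: {"type":"object","properties":{"steps":{"type":"array"},"claw":{"type":"number"},"grip_force":{"type":"number"}},"required":["steps"]}

```bash
mkdir -p pics
cat > h.py <<'E'
import numpy as np, cv2
from plant import sensors, vision, finish_job, r
def snap(n,f=None):
    s=vision.snapshot(n)
    if f: cv2.imwrite('pics/'+f,cv2.cvtColor(s['img'],cv2.COLOR_RGB2BGR))
    return s
def ray(s,u,v):
    d=np.array([(u-s['cx'])/s['fx'],(v-s['cy'])/s['fy'],1.])
    return np.array(s['position']),np.array(s['rotation'])@d
def onz(s,u,v,z):
    p,d=ray(s,u,v); return p+d*(z-p[2])/d[2]
def proj(s,P):
    c=np.array(s['rotation']).T@(np.array(P)-s['position']); return c[0]/c[2]*s['fx']+s['cx'],c[1]/c[2]*s['fy']+s['cy']
E
python3 - <<'E'
from h import *
a=snap('scene','a.png');b=snap('side','b.png')
for s in(a,b):print(s['position'],s['rotation'],s['fx'],s['cx'],s['cy'])
st=sensors.get_state();print(r.tip_extent,st['tool_pos'],st['eef_rot'],st['clock'])
import pickle;pickle.dump((a,b),open('s.pkl','wb'))
E
```

```text
[1.14455933 0.58801875 1.42664427] [ 0.36622002  0.89450456 -0.23842277 -0.09433486] 545.1872960153777 289.4265947179836 219.22751979603774
[0.13285182 0.53093264 0.70604922] [-0.34288077  0.83831804 -0.39376585  0.15685693] 416.7395869966658 279.6515859437007 206.5537958118343
0.019 [ 6.24483707e-01 -6.24876388e-05  2.56985215e-01] [ 7.07079139e-01  7.07133951e-01 -6.25025386e-04 -5.24870849e-04] 0.1
```

View pics/a.png

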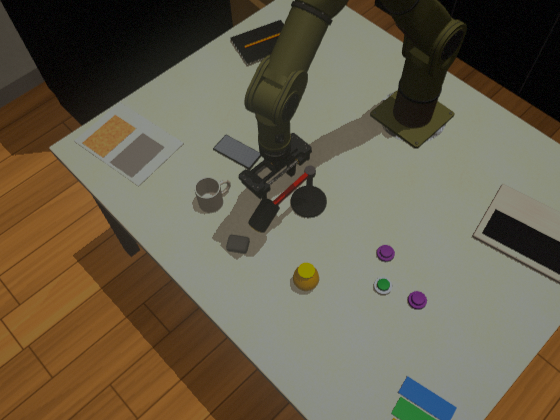

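View pics/b.png

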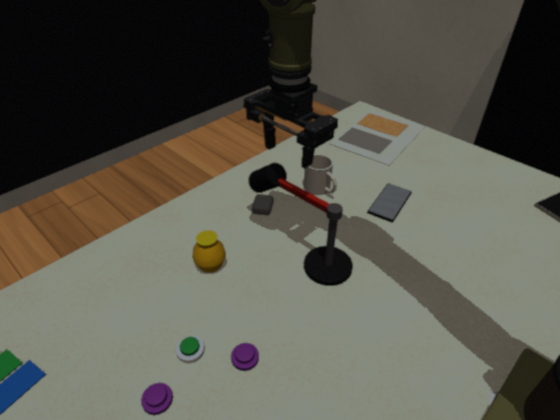

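The scene view shows the lamp base at (309,201), hub (310,172), red arm running to the head at (264,215), vase (306,277) and green button (383,285). Purple look-alikes sit at (386,253) and (418,300). In the side view the hub is at (334,211), vase (209,253), green button (190,348), and purple at (245,355) and (157,397).

Candidates for the switch: green (383,285), purple (386,253), purple (418,300). I choose green. There is only one candidate each for vase and arm.

```bash
cat > h2.py <<'E'
from h import *
from scipy.spatial.transform import Rotation as R
def fix(s):
    s=dict(s)
    if np.size(s['rotation'])==4: s['rotation']=R.from_quat(s['rotation']).as_matrix()
    return s
def mask(s,lo,hi):
    return cv2.inRange(cv2.cvtColor(s['img'],cv2.COLOR_RGB2HSV),np.array(lo),np.array(hi))
def blobs(m,amin=25):
    n,l,st,c=cv2.connectedComponentsWithStats(m)
    return [(c[i].round(1),st[i].tolist(),l==i) for i in range(1,n) if st[i,4]>=amin]
def tri(s,p,t,q):
    A,B=[],[]
    for c,(u,v) in((s,p),(t,q)):
        o,d=ray(c,u,v);d=d/np.linalg.norm(d);M=np.eye(3)-np.outer(d,d);A.append(M);B.append(M@o)
    return np.linalg.lstsq(np.vstack(A),np.hstack(B),rcond=None)[0]
def armline(s,z=.165):
    m=mask(s,(0,150,60),(6,255,255))|mask(s,(174,150,60),(180,255,255))
    b=max(blobs(m,10),key=lambda b:b[1][4])
    ys,xs=np.nonzero(b[2]);P=np.array([onz(s,x,y,z)[:2] for x,y in zip(xs,ys)])
    vx,vy,x0,y0=cv2.fitLine(P.astype(np.float32),cv2.DIST_L2,0,1e-4,1e-4).ravel()
    t=(P-[x0,y0])@[vx,vy]
    return np.array([x0,y0]),np.array([vx,vy]),t.min(),t.max(),b[1]
E
python3 - <<'E'
from h2 import *
import pickle
a,b=map(fix,pickle.load(open('s.pkl','rb')))
for n,s in(('scene',a),('side',b)):
    print(n)
    g=mask(s,(50,120,50),(80,255,255))
    for c,st,_ in blobs(g): print(' green',c,st,onz(s,*c,.022)[:2])
    p=mask(s,(135,100,50),(160,255,255))
    for c,st,_ in blobs(p): print(' purple',c,st,onz(s,*c,.015)[:2])
    y=mask(s,(15,150,60),(35,255,255))
    for c,st,_ in blobs(y,80): print(' yellow',c,st,onz(s,*c,.035)[:2])
    y=mask(s,(26,180,60),(35,255,255))
    for c,st,_ in blobs(y): print(' ytop',c,st,onz(s,*c,.085)[:2],onz(s,*c,.08)[:2])
    x0,v,t0,t1,st=armline(s);print(' arm',x0,v,x0+t0*v,x0+t1*v,st)
for n,p,q in(('hub',(310.5,171),(334.5,211)),('mug',(208,188),(319,170))):print(n,tri(a,p,b,q))
for n,(u,v) in dict(base=(309,201),hub=(310.5,171)).items(): print(n,onz(a,u,v,.008),onz(a,u,v,.17))
print('base side',onz(b,328,266,.012),onz(b,334.5,211,.176))
print('case',onz(a,238,243,.02),'mug',onz(a,209,186,.085),'phone',onz(a,237,151,.005),'head',onz(a,264,215,.16))
im=cv2.cvtColor(a['img'],cv2.COLOR_RGB2BGR)[140:315,225:440]
cv2.imwrite('pics/c.png',cv2.resize(im,None,fx=3.4,fy=3.4,interpolation=cv2.INTER_CUBIC))
E
```

```text
scene
 green [383.1 284. ] [377, 279, 13, 11, 106] [0.54909451 0.34032468]
 green [408.9 411.3] [392, 397, 43, 23, 513] [0.76141447 0.60649583]
 purple [385.3 252.6] [377, 245, 18, 16, 208] [0.46750982 0.27978994]
 purple [417.1 299.6] [408, 291, 19, 18, 245] [0.51484071 0.43477459]
 yellow [375.1  15.5] [347, 0, 57, 41, 466] [-0.24584003 -0.38497153]
 yellow [459.3  68.1] [449, 58, 24, 22, 167] [-0.25099354 -0.00175272]
 yellow [512.4 102.8] [466, 72, 94, 65, 910] [-0.24825447  0.21860651]
 yellow [42.5 91.7] [34, 82, 21, 22, 112] [ 0.84252532 -0.93207676]
 yellow [ 79.7 305.7] [0, 95, 255, 325, 39536] [ 1.18585817 -0.1907525 ]
 yellow [107.4 135.2] [83, 116, 49, 40, 744] [ 0.79396665 -0.62100765]
 yellow [305.7 276.4] [293, 263, 26, 27, 530] [0.69000222 0.17727893]
 yellow [534.3 388.2] [485, 326, 75, 94, 3527] [0.49955432 0.78981309]
 ytop [306. 270.] [298, 263, 17, 15, 206] [0.69246743 0.17944375] [0.69078259 0.17792108]
 arm [ 5.7416570e-01 -1.6670633e-04] [0.9988055  0.04886213] [ 0.5089321  -0.00335797] [0.64049579 0.0030782 ] [273, 173, 35, 32, 195]
side
 green [189.2 345.8] 
[... 627 characters left out ...]
 [197, 231, 20, 15, 234] [0.68716406 0.18025716] [0.69162677 0.17743391]
 arm [ 0.5791616  -0.00377849] [0.9993461  0.03615826] [ 0.51551885 -0.0060812 ] [ 0.65005219 -0.00121353] [278, 179, 51, 29, 246]
hub [ 0.49459883 -0.00126005  0.16596515]
mug [ 0.7038855  -0.21826658  0.05917464]
base [4.96243699e-01 3.95679878e-04 8.00000000e-03] [0.57027715 0.06749843 0.17      ]
hub [ 0.41369791 -0.07419977  0.008     ] [0.49715755 0.0014213  0.17      ]
base side [0.48998447 0.00414471 0.012     ] [0.48789232 0.00763169 0.176     ]
case [ 0.75012545 -0.03901485  0.02      ] mug [ 0.70357022 -0.21046347  0.085     ] phone [ 0.52521648 -0.29772714  0.005     ] head [0.68322219 0.00936104 0.16      ]
```

View pics/c.png

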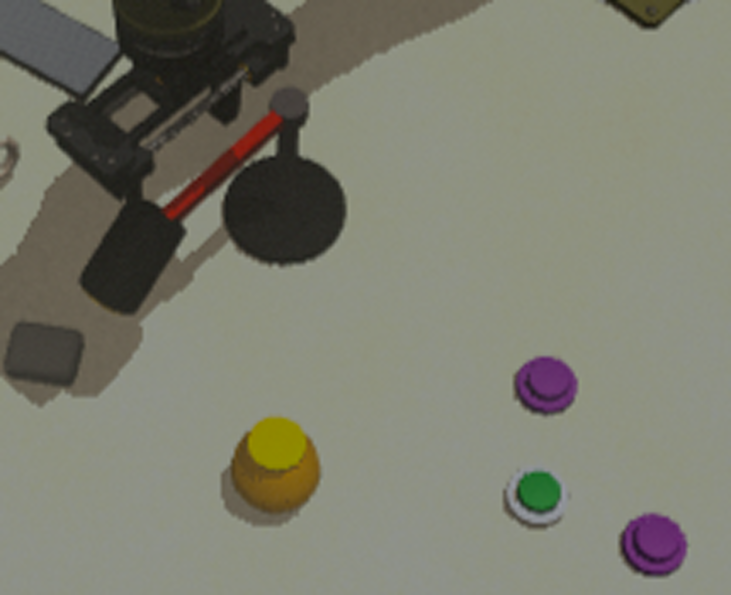

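The crop confirms the green button in its white housing, flanked by two purple look-alikes. The gripper is just above the red arm, so I'll close it, move to the arm's right (−y) side and lower.

Call:
step_arm --steps '[[[-2.5, -1.75, 0], [0, 0, 0]], [[-2.5, -1.75, 0], [0, 0, 0]], [[0, 0, 0], [0, 0, 0]], [[0, 0, 0], [0, 0, 0]], [[0, 0, 2.8], [0, 0, 0]], [[0, 0, 2.8], [0, 0, 0]], [[0, 0, 2.8], [0, 0, 0]], [[0, 0, 0], [0, 0, 0]]]' --claw -1

```text
clock: 1.1
tool_pos: [0.5892, -0.0484, 0.1719]
eef_rot: [0.706, 0.708, -0.001, -0.002]
contact_force: [-0.2, 0.3, 0.2]
opening: 0.115
finger_force: 0.0
```

Run:
```python
from h2 import *
a=fix(snap('scene','d.png'));b=fix(snap('side'))
w=fix(snap('wrist','w.png'))
cv2.imwrite('pics/d3.png',np.hstack([cv2.imread('pics/d.png')[100:320,200:440],cv2.imread('pics/w.png')[::2,::2][:210].copy() if 0 else cv2.resize(cv2.imread('pics/w.png'),(293,220))]))
for s in(a,b):
    m=cv2.inRange(cv2.cvtColor(s['img'],cv2.COLOR_RGB2GRAY),0,45)
    u,v=proj(s,(.495,.001,.016))
    for c,st,mm in blobs(m,100):
        if abs(c[0]-u)<60 and abs(c[1]-v)<60: print('dark',c,st,(u,v))
st=sensors.get_state();print(st['clock'],st['tool_pos'],st['contact_force'],st['opening'])
```

```text
dark [290.6 205.1] [249, 174, 77, 58, 1552] (np.float64(309.49520518468137), np.float64(199.49544834884338))
dark [309.8 230.9] [249, 163, 103, 122, 2778] (np.float64(327.2907371884002), np.float64(262.84362475772417))
1.25 [ 0.59111345 -0.04919778  0.17474221] [0.00157384 0.64910346 0.55759826] 0.0026882958449916936
```

View pics/d3.png

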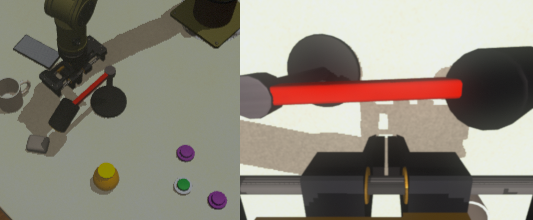

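The picture shows the arm free, with the shut fingertips on its −y side. Next I approach and swing most of the way, turning the tool with the arm.

Call:
step_arm --steps '[[[1.2, 0, 0], [0, 0, 0]], [[1.2, 0, 0], [0, 0, 0]], [[0.8, 0, 0], [0, 0, -2]], [[0.5, 0.07, 0], [0, 0, -3]], [[0.5, 0.07, 0], [0, 0, -3]], [[0.5, 0.07, 0], [0, 0, -3]], [[0.5, 0.07, 0], [0, 0, -3]], [[0.5, 0.07, 0], [0, 0, -3]], [[0.5, 0.07, 0], [0, 0, -3]], [[0.5, 0.07, 0], [0, 0, -3]], [[0.5, 0.07, 0], [0, 0, -3]], [[0, 0, 0], [0, 0, 0]]]'

```text
clock: 2.75
tool_pos: [0.5861, 0.023, 0.1736]
eef_rot: [0.529, 0.849, -0.0, -0.001]
contact_force: [-0.7, -0.4, 0.7]
opening: 0.005
finger_force: 0.0
```

```bash
cat > m.py <<'E'
from h2 import *
for n in('scene','side','wrist'):
    s=fix(snap(n,'m_%s.png'%n))
    try: x0,v,t0,t1,st=armline(s)
    except Exception as e: print(n,'no arm');continue
    v=v*np.sign(v[0])
    print(n,'ang %.2f'%np.degrees(np.arctan2(v[1],v[0])),'mid',x0.round(4),'len %.3f'%(t1-t0),st)
    V=np.array([.6905,.179]);P=np.array([.495,.001])
    nrm=np.array([-v[1],v[0]]);print('  offset pivot %.4f vase %.4f (left +)'%((P-x0)@nrm,(V-x0)@nrm))
st=sensors.get_state();print(st['clock'],st['tool_pos'],st['contact_force'])
E
python3 m.py
```

```text
scene ang 31.18 mid [0.5923 0.048 ] len 0.046 [296, 197, 6, 15, 42]
  offset pivot 0.0102 vase 0.0613 (left +)
side ang 25.24 mid [0.572  0.0304] len 0.134 [264, 192, 63, 19, 346]
  offset pivot 0.0063 vase 0.0839 (left +)
wrist ang 25.93 mid [0.5673 0.033 ] len 0.142 [79, 229, 346, 45, 13899]
  offset pivot 0.0028 vase 0.0774 (left +)
2.9 [0.5862113  0.02211919 0.17351914] [-0.42296751  0.79375206  0.35047201]
```

Call:
step_arm --steps '[[[0.5, 0.07, 0], [0, 0, -3]], [[0.5, 0.07, 0], [0, 0, -3]], [[0.5, 0.07, 0], [0, 0, -3]], [[0.5, 0.07, 0], [0, 0, -3]], [[0.35, 0.05, 0], [0, 0, -2]], [[0, 0, 0], [0, 0, 0]], [[-1.5, 0, 0], [0, 0, 0]], [[-2, 0, 0], [0, 0, 0]], [[0, 0, 0], [0, 0, 0]]]'

```text
clock: 4.03
tool_pos: [0.6012, 0.0144, 0.1736]
eef_rot: [0.424, 0.905, -0.0, 0.001]
contact_force: [-0.3, 0.7, -0.5]
opening: 0.003
finger_force: 0.0
```

```bash
python3 m.py; python3 -c "
import cv2,numpy as np
a=cv2.imread('pics/m_scene.png')[150:310,240:400];b=cv2.imread('pics/m_side.png')[170:370,140:380];w=cv2.imread('pics/m_wrist.png')
cv2.imwrite('pics/e.png',np.hstack([cv2.resize(x,None,fx=300/x.shape[0],fy=300/x.shape[0]) for x in (a,b)]))"
```

```text
scene ang 40.59 mid [0.557  0.0494] len 0.130 [304, 175, 8, 41, 207]
  offset pivot 0.0035 vase 0.0115 (left +)
side ang 39.67 mid [0.5614 0.0485] len 0.135 [261, 203, 67, 10, 398]
  offset pivot 0.0058 vase 0.0180 (left +)
wrist ang 40.33 mid [0.5558 0.0494] len 0.142 [63, 146, 374, 44, 14218]
  offset pivot 0.0025 vase 0.0116 (left +)
4.175 [0.59951386 0.01747287 0.17369061] [0.12855639 0.33726316 0.39858263]
```

View pics/e.png

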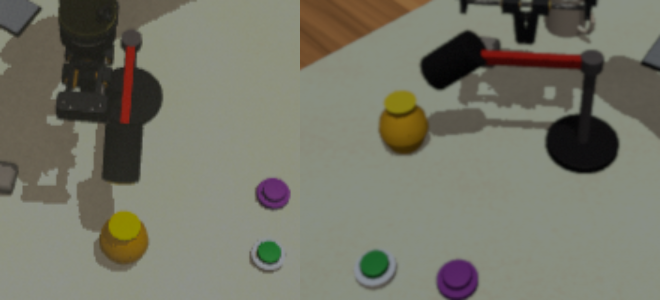

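View pics/m_wrist.png

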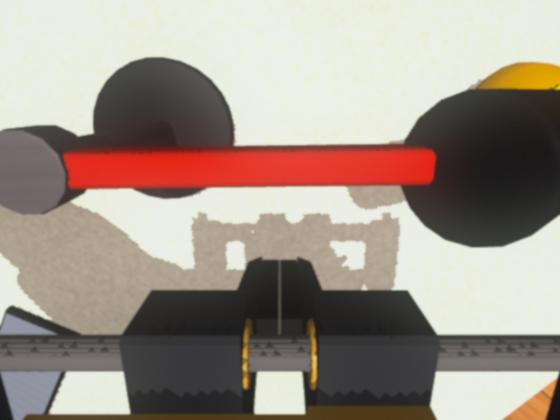

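The views show the arm at (304..312,175..216) in the scene, pointing slightly right of the vase at (306,277). The fingers are backed off and base and hub are now visible. I'll refine the pivot and vase axes.

```bash
cat > n.py <<'E'
from h2 import *
S={n:fix(snap(n)) for n in('scene','side')}
H={}
for n,s in S.items():
    g=cv2.cvtColor(s['img'],cv2.COLOR_RGB2GRAY)
    # vase: silhouette + top
    top=[b for b in blobs(mask(s,(26,180,60),(35,255,255))) if abs(onz(s,*b[0],.085)[1]-.18)<.03 and abs(onz(s,*b[0],.085)[0]-.69)<.03]
    c=top[0][0]
    # base: dark pixels near the projected base disc, opened, hull, centroid
    roi=np.zeros(g.shape,np.uint8);u,v=proj(s,(.495,.001,.008));cv2.circle(roi,(int(u),int(v)),40 if n=='side' else 26,255,-1)
    m=((g<50)*255).astype(np.uint8)&roi
    m=cv2.morphologyEx(m,cv2.MORPH_OPEN,cv2.getStructuringElement(cv2.MORPH_ELLIPSE,(13,13) if n=='side' else (11,11)))
    b=max(blobs(m),key=lambda b:b[1][4]);pts=np.argwhere(b[2])[:,::-1].astype(np.int32)
    h=cv2.convexHull(pts);M=cv2.moments(h);bc=(M['m10']/M['m00'],M['m01']/M['m00'])
    # corners of base expected size
    ring=np.array([proj(s,(.495+.055*np.cos(t),.001+.055*np.sin(t),z)) for t in np.linspace(0,6.28,40) for z in(0,.016)])
    H[n]=(c,bc)
    B=onz(s,*bc,.008)[:2];V=onz(s,*c,.085)[:2];d=V-B
    print(n,'vase px',c,'base px',np.round(bc,1),'box',b[1],'exp',ring.min(0).round(),ring.max(0).round(),'base',B.round(4),'vase',V.round(4),'dir %.2f'%np.degrees(np.arctan2(d[1],d[0])))
V=tri(S['scene'],H['scene'][0],S['side'],H['side'][0]);print('vase',V)
P=tri(S['scene'],(309.9,171.3),S['side'],(334.7,210.7));print('hubtop',P)
d=V-P;print('dir %.2f'%np.degrees(np.arctan2(d[1],d[0])))
E
python3 n.py
```

```text
scene vase px [306. 270.] base px [316.9 201.5] box [310, 188, 16, 28, 350] exp [291. 184.] [328. 218.] base [0.4804 0.0184] vase [0.6925 0.1794] dir 37.20
side vase px [206.3 238.1] base px [327.6 265.2] box [304, 245, 48, 40, 1470] exp [302. 245.] [352. 287.] base [ 4.942e-01 -1.000e-04] vase [0.6872 0.1803] dir 43.06
vase [0.6909776  0.1779921  0.08070928]
hubtop [ 0.49564219 -0.0027527   0.16483649]
dir 42.78
```

Call:
step_arm --steps '[[[0, 0, -5], [0, 0, 0]], [[0, 0, -5], [0, 0, 0]], [[0, 0, -5], [0, 0, 0]], [[0, 0, -5], [0, 0, 0]], [[0, 0, 0], [0, 0, 0]], [[0, 0, 0], [0, 0, 0]]]'

```text
clock: 5.03
tool_pos: [0.5991, 0.0171, 0.373]
eef_rot: [0.422, 0.906, -0.0, -0.001]
contact_force: [-0.7, -0.7, -0.1]
opening: 0.004
finger_force: 0.0
```

Run:
```python
from h2 import *
w=fix(snap('wrist','w2.png'));print(w['position'],w['fx'])
for c,st,_ in blobs(mask(w,(26,180,60),(35,255,255)),100): print('ytop',c,st,onz(w,*c,.085))
x0,v,t0,t1,st=armline(w);print(x0,np.degrees(np.arctan2(v[1],v[0])),st)
print(sensors.get_state()['tool_pos'])
```

```text
[0.5486157  0.07700107 0.50005355] 357.6182921313274
ytop [437.1 107.6] [418, 88, 36, 43, 1054] [0.68940412 0.18203612 0.085     ]
[0.55551517 0.04980594] 40.798958 [194, 119, 150, 17, 2169]
[0.59886032 0.01690413 0.37231191]
```

View pics/w2.png

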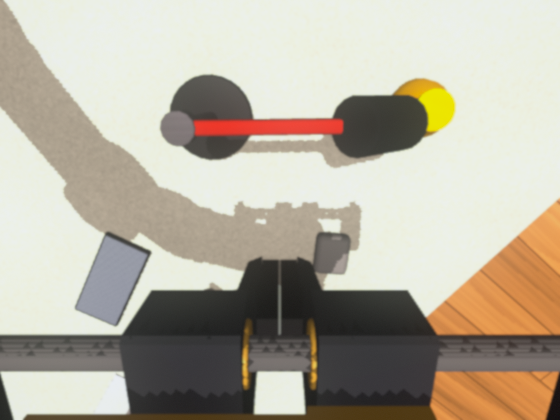

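The wrist view from above shows the hub at (177,128), base disc centred about (211,117), arm (194..343,127) and vase top (437,108).

```bash
cat > top.py <<'E'
from h2 import *
def look(w):
    g=cv2.cvtColor(w['img'],cv2.COLOR_RGB2GRAY);x0,v,*_=armline(w,.174)
    v=v*np.sign(v[0]);arm=np.degrees(np.arctan2(v[1],v[0]))
    c=[b for b in blobs(mask(w,(26,180,60),(35,255,255)),100) if np.linalg.norm(onz(w,*b[0],.085)[:2]-[.69,.18])<.03][0][0]
    V=onz(w,*c,.085)[:2]
    # base: circle through dark edge pixels on the table-side rim
    u,vv=proj(w,(.495,0,.016));rp=.055*w['fx']/(w['position'][2]-.016)
    bl=cv2.GaussianBlur(g,(5,5),1);best=cv2.HoughCircles(bl,cv2.HOUGH_GRADIENT,1,20,param1=120,param2=12,minRadius=int(rp)-3,maxRadius=int(rp)+3)
    b=min(best[0],key=lambda b:np.hypot(b[0]-u,b[1]-vv));B=onz(w,b[0],b[1],.016)[:2]
    u,vv=proj(w,(.495,0,.176));rh=.016*w['fx']/(w['position'][2]-.176)
    hs=cv2.HoughCircles(bl,cv2.HOUGH_GRADIENT,1,10,param1=60,param2=8,minRadius=int(rh)-2,maxRadius=int(rh)+3)
    h=min(hs[0],key=lambda b:np.hypot(b[0]-u,b[1]-vv));Hh=onz(w,h[0],h[1],.176)[:2]
    print('base',b,B,'hub',h,Hh,'vase',V,'arm %.2f'%arm)
    for n,P in(('base',B),('hub',Hh)):
        d=V-P;m=x0-P;print(n,'to vase %.2f'%np.degrees(np.arctan2(d[1],d[0])),'to arm mid %.2f'%np.degrees(np.arctan2(m[1],m[0])))
if __name__=='__main__':
    look(fix(snap('wrist','t.png')))
E
python3 top.py
```

```text
base [210.5 116.5  41.3] [4.93457988e-01 3.79200132e-04] hub [178.5 127.5  18.3] [ 4.95706732e-01 -1.18803342e-04] vase [0.68955358 0.18205788] arm 40.68
base to vase 42.81 to arm mid 39.07
hub to vase 43.22 to arm mid 40.39
```

Call:
step_arm --steps '[[[0, 0, 5], [0, 0, 0]], [[0, 0, 5], [0, 0, 0]], [[0, 0, 5], [0, 0, 0]], [[0, 0, 5], [0, 0, 0]], [[1.2, 0, 0], [0, 0, 0]], [[1.2, 0, 0], [0, 0, 0]], [[0.8, 0, 0], [0, 0, 0]], [[0.3, 0, 0], [0, 0, 0]], [[0.2, 0.03, 0], [0, 0, -1.2]], [[0.2, 0.03, 0], [0, 0, -1.2]], [[0, 0, 0], [0, 0, 0]], [[0, 0, 0], [0, 0, 0]]]'

```text
clock: 6.62
tool_pos: [0.5755, 0.0469, 0.1737]
eef_rot: [0.404, 0.915, 0.0, 0.0]
contact_force: [0.6, -1.0, 0.7]
opening: 0.008
finger_force: 0.6
```

Call:
step_arm --steps '[[[-1.5, 0, 0], [0, 0, 0]], [[-2, 0, 0], [0, 0, 0]], [[0, 0, -5], [0, 0, 0]], [[0, 0, -5], [0, 0, 0]], [[0, 0, -5], [0, 0, 0]], [[0, 0, -5], [0, 0, 0]], [[0, 0, 0], [0, 0, 0]], [[0, 0, 0], [0, 0, 0]]]'

```text
clock: 7.62
tool_pos: [0.5984, 0.0203, 0.3728]
eef_rot: [0.404, 0.915, -0.001, -0.001]
contact_force: [0.0, 0.0, -0.3]
opening: 0.006
finger_force: 0.0
```

```bash
python3 top.py; python3 m.py
```

```text
base [210.5 117.5  42.4] [ 0.49488426 -0.00139538] hub [178.5 127.5  17.2] [ 0.49616796 -0.00087063] vase [0.69067252 0.18253455] arm 42.36
base to vase 43.21 to arm mid 42.50
hub to vase 43.32 to arm mid 42.85
scene ang 42.64 mid [0.5551 0.0511] len 0.130 [306, 175, 6, 41, 200]
  offset pivot 0.0039 vase 0.0024 (left +)
side ang 42.16 mid [0.5599 0.048 ] len 0.134 [261, 204, 67, 8, 378]
  offset pivot 0.0087 vase 0.0094 (left +)
wrist ang 42.36 mid [0.554  0.0518] len 0.136 [195, 120, 150, 16, 2199]
  offset pivot 0.0022 vase 0.0020 (left +)
7.825 [0.59820117 0.02088679 0.37213696] [-0.10020484 -0.56670162 -0.45608023]
```

Call:
step_arm --steps '[[[4, 0, 0], [0, 0, 0]], [[4, 0, 0], [0, 0, 0]], [[0, 0, 0], [0, 0, 0]], [[0, 0, 0], [0, 0, 0]]]'

```text
clock: 8.32
tool_pos: [0.5451, 0.0796, 0.3732]
eef_rot: [0.404, 0.915, -0.001, -0.0]
contact_force: [-0.4, -0.5, 0.9]
opening: 0.007
finger_force: 0.0
```

```bash
python3 top.py;  python3 - <<'E'
from h2 import *
w=fix(snap('wrist'));a=fix(snap('scene'));b=fix(snap('side'))
P={}
for n,s in(('w',w),('a',a),('b',b)):
    for c,st,_ in blobs(mask(s,(50,120,50),(80,255,255))):
        q=onz(s,*c,.022)
        if np.linalg.norm(q[:2]-[.547,.34])<.04: P[n]=c;print(n,c,q)
print(tri(a,P['a'],b,P['b']));st=sensors.get_state();print(st['tool_pos'],st['eef_rot'])
E
```

```text
base [213.5 174.5  38.4] [0.49320345 0.00133634] hub [184.5 210.5  17.1] [0.49457407 0.00070139] vase [0.68826977 0.18168987] arm 41.85
base to vase 42.76 to arm mid 41.34
hub to vase 43.06 to arm mid 42.34
w [425.8   4.6] [0.54967705 0.33149447 0.022     ]
a [383.1 284. ] [0.54909451 0.34032468 0.022     ]
b [189.2 345.7] [0.54214435 0.34122101 0.022     ]
[0.54622473 0.33922602 0.01518573]
[0.5454323  0.07932622 0.37336325] [ 4.04388442e-01  9.14587314e-01 -1.79160332e-04 -2.53604654e-05]
```

The wrist, side and scene angles mostly agree that the arm is about 0.6° short, so one fine nudge.

Call:
step_arm --steps '[[[-4, 0, 0], [0, 0, 0]], [[-4, 0, 0], [0, 0, 0]], [[0, 0, 5], [0, 0, 0]], [[0, 0, 5], [0, 0, 0]], [[0, 0, 5], [0, 0, 0]], [[0, 0, 5], [0, 0, 0]], [[1.2, 0, 0], [0, 0, 0]], [[1.2, 0, 0], [0, 0, 0]], [[0.9, 0, 0], [0, 0, 0]], [[0.2, 0, 0], [0, 0, -0.3]], [[0.1, 0, 0], [0, 0, -0.3]], [[0, 0, 0], [0, 0, 0]]]'

```text
clock: 10.02
tool_pos: [0.5751, 0.0475, 0.1742]
eef_rot: [0.399, 0.917, 0.0, 0.001]
contact_force: [0.7, -0.6, 0.8]
opening: 0.005
finger_force: 0.4
```

Call:
step_arm --steps '[[[0, 0, 0], [0, 0, 0]], [[-1.5, 0, 0], [0, 0, 0]], [[-2, 0, 0], [0, 0, 0]], [[0, 0, -5], [0, 0, 0]], [[0, 0, -5], [0, 0, 0]], [[0, 0, -5], [0, 0, 0]], [[0, 0, -5], [0, 0, 0]], [[0, 0, 0], [0, 0, 0]], [[0, 0, 0], [0, 0, 0]]]'

```text
clock: 11.15
tool_pos: [0.5981, 0.0213, 0.3728]
eef_rot: [0.399, 0.917, -0.001, -0.001]
contact_force: [-1.0, 0.4, 0.0]
opening: 0.005
finger_force: 0.0
```

```bash
python3 top.py; python3 m.py
```

```text
base [210.5 116.5  42.4] [ 0.49403392 -0.00054842] hub [178.5 127.5  17.2] [ 0.4960996 -0.0009953] vase [0.69085747 0.18239562] arm 42.80
base to vase 42.91 to arm mid 42.01
hub to vase 43.28 to arm mid 43.26
scene ang 42.84 mid [0.555  0.0518] len 0.130 [306, 175, 6, 41, 199]
  offset pivot 0.0036 vase 0.0011 (left +)
side ang 42.31 mid [0.5593 0.0482] len 0.134 [261, 204, 67, 8, 373]
  offset pivot 0.0084 vase 0.0084 (left +)
wrist ang 42.81 mid [0.5536 0.0522] len 0.136 [195, 120, 150, 17, 2125]
  offset pivot 0.0022 vase -0.0000 (left +)
11.35 [0.5978083  0.02185361 0.37211526] [0.18832372 0.01108046 0.76112266]
```

Aim is good: the arm is 42.3–42.8° and the vase bearing 42.4–43.3°. Now the green switch.

Call:
step_arm --steps '[[[4.45, 3, 0], [0, 0, 0]], [[4.45, 3, 0], [0, 0, 0]], [[4.45, 3, 0], [0, 0, 0]], [[4.45, 3, 0], [0, 0, 0]], [[4.45, 3, 0], [0, 0, 0]], [[4.45, 3, 0], [0, 0, 0]], [[0, 0, 5], [0, 0, 0]], [[0, 0, 5], [0, 0, 0]], [[0, 0, 5], [0, 0, 0]], [[0, 0, 5], [0, 0, 0]], [[0, 0, 5], [0, 0, 0]], [[0, 0, 0], [0, 0, 0]]]'

```text
clock: 12.85
tool_pos: [0.5452, 0.338, 0.1193]
eef_rot: [0.398, 0.917, -0.004, -0.002]
contact_force: [0.7, 0.3, 0.5]
opening: 0.006
finger_force: 0.0
```

Run:
```python
from h2 import *
w=fix(snap('wrist','g.png'))
for c,st,_ in blobs(mask(w,(50,120,50),(80,255,255))): print(c,st,onz(w,*c,.022))
st=sensors.get_state();print(st['tool_pos'],st['eef_rot'],st['clock'])
```

```text
[282.1 217.4] [258, 194, 50, 48, 1841] [0.5437888  0.34058366 0.022     ]
[0.54697489 0.33965402 0.12233473] [ 0.39858738  0.91712822 -0.0016881  -0.00104236] 12.9
```

View pics/g.png

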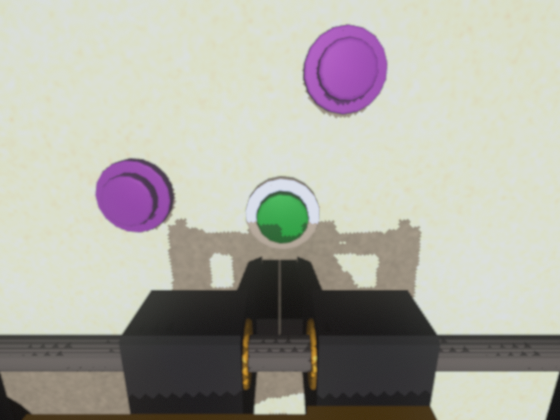

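The wrist view shows the green button at (282,217), directly beneath the fingertips, with purple ones clear at (134,195) and (345,70). I'll lower and press.

Call:
step_arm --steps '[[[0, 0, 3], [0, 0, 0]], [[0, 0, 3], [0, 0, 0]], [[0, 0, 1.3], [0, 0, 0]], [[0, 0, 0.5], [0, 0, 0]], [[0, 0, 0.3], [0, 0, 0]], [[0, 0, 0], [0, 0, 0]]]'

```text
clock: 13.65
tool_pos: [0.5484, 0.3406, 0.0436]
eef_rot: [0.399, 0.917, 0.001, 0.0]
contact_force: [-0.2, 0.1, -0.4]
opening: 0.004
finger_force: 0.0
```

Call:
step_arm --steps '[[[0, 0, 0.25], [0, 0, 0]], [[0, 0, 0.25], [0, 0, 0]], [[0, 0, 0.2], [0, 0, 0]], [[0, 0, 0], [0, 0, 0]]]'

```text
clock: 14.15
tool_pos: [0.5485, 0.3407, 0.036]
eef_rot: [0.399, 0.917, 0.001, 0.0]
contact_force: [0.8, 0.2, 3.5]
opening: 0.006
finger_force: 1.8
```

Call:
step_arm --steps '[[[0, 0, 0.1], [0, 0, 0]], [[0, 0, 0.1], [0, 0, 0]], [[0, 0, 0], [0, 0, 0]]]'

```text
clock: 14.52
tool_pos: [0.5485, 0.3407, 0.0354]
eef_rot: [0.399, 0.917, 0.001, 0.001]
contact_force: [-1.0, -0.6, 12.5]
opening: 0.01
finger_force: 6.4
```

12.5 N with the tip stopped at 16 mm means the button is at its bottom stop. Releasing straight up.

Call:
step_arm --steps '[[[0, 0, -0.5], [0, 0, 0]], [[0, 0, -1], [0, 0, 0]], [[0, 0, -4], [0, 0, 0]], [[0, 0, -5], [0, 0, 0]], [[0, 0, -5], [0, 0, 0]], [[0, 0, -5], [0, 0, 0]], [[0, 0, 0], [0, 0, 0]], [[0, 0, 0], [0, 0, 0]]]'

```text
clock: 15.52
tool_pos: [0.5471, 0.3394, 0.2378]
eef_rot: [0.399, 0.917, -0.001, -0.0]
contact_force: [-0.8, -0.2, -0.1]
opening: 0.008
finger_force: 0.0
```

```bash
python3 m.py; python3 n.py | grep -E "vase|px" | cut -c1-60; cp pics/m_side.png pics/z.png
```

```text
scene ang 42.54 mid [0.556 0.053] len 0.130 [306, 175, 6, 41, 191]
  offset pivot 0.0029 vase 0.0019 (left +)
side ang 44.47 mid [0.5647 0.0584] len 0.133 [260, 204, 67, 11, 414]
  offset pivot 0.0079 vase -0.0021 (left +)
wrist no arm
15.675 [0.54701894 0.33944299 0.23682796] [0.39469331 0.19636861 0.25558155]
scene vase px [306. 270.] base px [299.1 200.9] box [291, 18
side vase px [201.3 241.1] base px [327.5 265.6] box [304, 2
vase [0.69256856 0.18405526 0.0801074 ]
```

View pics/m_scene.png

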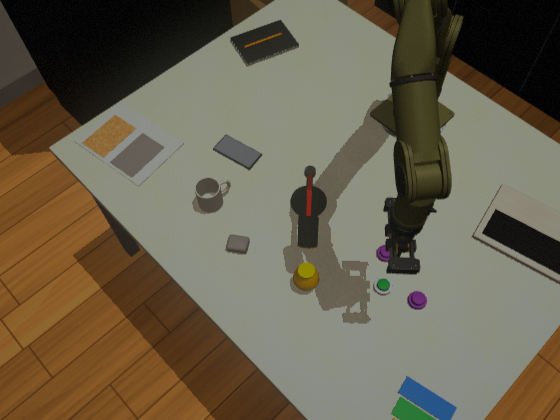

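The final scene view shows the arm (306..312,175..216) and head lined up with the vase (306,277). The button is up at (383,285) and the mug, phone and case have not moved.

```bash
python3 -c "
from plant import finish_job; print(finish_job())"
```

```text
the job is handed in; nothing more can be done
None
```

I pushed the red arm round until it pointed at the yellow vase, to within about half a degree by my camera measurements, then pressed the green button to its stop, released it and handed the job in at about 16 s.

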